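# Slide the dosage card under the checker's low bridge and start the check

### The arm

A 6-joint arm with a two-finger parallel gripper is mounted at the origin on the work surface. World frame = base frame: x ahead of the robot, y to its left, z up, the work surface at z = 0. Lengths are in m, angles in rad, forces in N, time in s.
With the tool pointing down it reaches from about 0.325 to 0.9 m from the base axis. Payload 6.1 kg.
Tool frame: the origin (TCP) lies midway between the tips of the shut fingers; the grasp point (between the pads) lies 19 mm behind it; x points along the fingers, y is the direction in which the jaws open and shut, and the axes are right-handed (so a half turn about x gives the same grasp; the last joint's range is limited). The gripper opens to 85 mm and grips with 20 to 120 N. Pads are 22 mm wide; open, the fingers measure 114 mm over their backs; the gripper's body (76 mm by 85 mm) begins 54 mm behind the grasp point. The pads swing forward as they close: fully open they stand 13 mm farther back than shut.
Start: joints at [-0.126, 0.22, 1.526, -0, 1.395, -0.126], TCP at [0.625, -0, 0.231] pointing down, gripper open.
Joint ranges: [-2.98, 2.98], [-0.91, 2.08], [0.09, 2.57], [-1.24, 4.39], [0.2, 2.65], [-2.68, 2.68]. Speed limits (rad/s): [2.57, 2.57, 3.01, 3.14, 3.14, 3.14].

### API

Orientations are given as [roll, pitch, yaw] about the fixed x, y, z axes, in that order (R = Rz(yaw) Ry(pitch) Rx(roll)).
In Python, from plant import movep, move_l, set_joints, gripper_to, hold, inverse_kinematics, observe, get_image, get_calibration, Unreachable, job_done gives the robot as it stands. Calls block until the motion is done:
- movep(position, orientation): joint-space move of the TCP to a pose.
- move_l(position, feed=0.15, rotation=None, max_force=None): straight line of the TCP; rotation=None keeps the orientation; feed is the mean speed in m/s. With max_force (N) it stops when the force on the tool has changed by that much, and returns True; else False.
- set_joints(angles): joint-space move.
- gripper_to(opening, f_grip=None): finger opening in m; f_grip is the grip in N (None keeps the last); returns when the fingers have stopped.
- hold(seconds).
- inverse_kinematics(position, orientation): joint angles nearest the present ones, or None.
- observe(): the state.
- get_image(name): name is "scene" or "side" or "wrist"; returns (picture, depth): 400x640x3 uint8, red, green, blue; 400x640 float32, m along the optical axis (not along the pixel's ray), 0 where there is no reading.
- get_calibration(name): a dict with "intrinsics" (3x3 intrinsics, pixels), "world_from_camera" (4x4, takes a point from camera to world coordinates). Camera axes: x right, y down, z forward; pixel columns grow to the right and rows downward; lengths in m; the calibration is good to about 2 mm. A picture is of the moment at which its call begins: read the wrist's pose just before it. get_calibration takes no time and is no camera call; for the wrist camera it gives the pose at the moment of the call.
A pose or a line that the arm cannot do raises Unreachable and nothing moves.
- job_done(): hands the job in, once; it reports no verdict.
The state is a dict: "time_s": time; "q": joint angles; "joint_velocities": joint speeds; "joint_torque": joint torques, N m; "eef_pos": TCP position; "tcp_rot": TCP orientation; "ft_force": force on the tool from outside, world axes, zero at the start; "torque": the same for the moment, N m; "opening": finger opening in m.
Only numpy, scipy, OpenCV 4.12 (cv2) and the standard library are available. Lean on these libraries where they do the work, as an engineer would, in place of code of your own. Each camera call takes 0.05 s, during which the arm holds its last target.

### The job

Push the pale green dosage card along the bench, flat and without lifting or tipping it, under the low blue bridge of the card checker until its leading edge rests against the face of the grey console behind the bridge. Only then press the green button on the console fully down and let it come up again. Leave the amber bottle, the white jar and the yellow carton where they stand, and finish clear of everything.

Things in the scene. Friction and masses are not known exactly. Their poses are not given: they have to be found in the camera images.
- card: Loose flat pale green plastic dosage card with 28 red pockets on top, a rigid slab 130 (its x) by 90 (its y) by 13 mm high, about 100 to 190 g, with upright edges, lying on the bench. Origin: centre of its underside; z up. It starts in front of the bridge, skewed and off to one side of the lane, its x axis roughly along the checker's x. Either end may lead.
- checker: Card checker fixed to the bench. Origin: on the bench at the middle of the lane, under the middle of the bridge; x points along the lane, the way the card is pushed; z up. Side rails 18 mm high at y = +-52 to +-70 mm, from x = -34 (rounded ends) to +45 mm, leave a lane 104 mm wide on the bare bench. With the card home its origin is at checker x = -20 mm, y near 0.
- bridge_mid (a point): Middle of the underside of the blue bridge plate, 18 mm above the bench (5 mm headroom over the card). The plate spans checker x -25 to +25, y -70 to +70 mm, and is 10 mm thick. With the card home its last 60 mm stay out in front of the bridge.
- stop_face (a point): On the bench at the middle of the foot of the console's upright front face, checker x = +45, y = 0 mm: the stop for the card. The grey console is a block from there to x = +145, y -70 to +70 mm, 40 mm high.
- start_button (a joint): Green spring push button on top of the console, 32 mm diameter, 6 mm travel straight down; 0 = up, 0.006 = fully down (m). About 5 N presses it fully down; it springs back when released.
- start_button_top (a point): Centre of the top face of the green button; it lies at checker x = +85, y = +5 mm and moves with the button.
- amber_bottle: Loose amber bottle with a white cap, 44 mm diameter, 85 mm high, standing beside the bridge or the console, on the side away from the robot; leave alone. Origin: centre of its underside.
- white_jar: Loose white jar with a blue lid, 44 mm diameter, 50 mm high, standing beside the bridge or the console, on the side away from the robot; leave alone. Origin: centre of its underside.
- carton: Loose yellow carton, 75 by 40 by 45 mm high, standing beside the console on the robot's side; leave alone. Origin: centre of its underside.
Things that resemble listed ones, but are neither listed nor needed, are in the scene too. Of the things like the card, leave any that is brown or purple; of the rest the smaller one is meant.

How it is judged:
On the way, in this order (a step that is already met when the one before it is completed fails the run):
1. the card lies flat under the bridge, against the console (x of card in the frame of checker between -0.025 and -0.016 m and y of card in the frame of checker between -0.009 and 0.009 m and z of card in the frame of checker below 0.004 m and angle between the x axis of card and the x axis of checker, either way round below 0.1 rad and angle between card's own z axis and vertical below 0.04 rad), for 0.2 s.
2. the green button is pressed fully down (value of joint start_button above 0.0045 m), for 0.05 s.
At the end, for the whole second after the job is handed in: The card lies flat under the bridge with its leading edge within 5 mm of the console face, within 9 mm of the lane's middle and within 0.1 rad of its direction, at rest; the button has been pressed at least 4.5 mm and is up again; bottle, jar and carton stand within 15 mm of where they were (all of step 1 and linear speed of card below 0.01 m/s and value of joint start_button below 0.0015 m and distance of each of amber_bottle, white_jar, carton from where it was at the start of the episode below 0.015 m and angle between each of amber_bottle, white_jar, carton's own z axis and vertical below 0.1 rad); the robot touches nothing.
It fails at once if the card is lifted more than 8 mm off the bench (height (world z) of card above 0.008 m).
It fails at once if the card is tipped more than 0.12 rad (angle between card's own z axis and vertical above 0.12 rad).
It fails at once if the button is pressed (3 mm) before the card is home (value of joint start_button above 0.003 m and not (x of card in the frame of checker between -0.027 and -0.016 m and y of card in the frame of checker between -0.009 and 0.009 m and z of card in the frame of checker below 0.004 m and angle between the x axis of card and the x axis of checker, either way round below 0.1 rad and angle between card's own z axis and vertical below 0.04 rad)).
It fails at once if bottle, jar or carton is moved more than 20 mm or knocked over (distance of any of amber_bottle, white_jar, carton from where it was at the start of the episode above 0.02 m or angle between any of amber_bottle, white_jar, carton's own z axis and vertical above 0.3 rad).
It also fails if it takes over 61 s, if anything falls off the work surface, if the arm or the gripper's body presses on something with over 40 N, if the wrist force passes 120 N, or if a joint passes its speed limit or range.

## Working session

There is one attempt and no reset: what is moved stays moved. The work goes in short steps, each a Python script; the robot and the scene stay as the last script left them, time stands still between calls to the robot, and variables do not carry over. Pictures are saved under pics/ and viewed, and the job is handed in when it is done.

```bash
ls; mkdir -p pics; python3 - <<'E'
from plant import *
import cv2, numpy as np
for n in ["scene","side","wrist"]:
    p,d=get_image(n); c=get_calibration(n)
    cv2.imwrite(f"pics/{n}0.png",p[:,:,::-1]); np.savez(f"{n}0.npz",p=p,d=d,K=c["intrinsics"],T=c["world_from_camera"])
    print(n,np.round(c["intrinsics"],1).tolist(),np.round(c["world_from_camera"],3).tolist())
print(observe())
E
```

```text
pics
scene [[400.9, 0.0, 323.9], [0.0, 400.9, 195.9], [0.0, 0.0, 1.0]] [[0.212, 0.553, -0.806, 1.498], [0.977, -0.125, 0.171, -0.338], [-0.006, -0.824, -0.567, 0.751], [0.0, 0.0, 0.0, 1.0]]
side [[400.0, 0.0, 323.7], [0.0, 400.0, 202.8], [0.0, 0.0, 1.0]] [[0.86, -0.398, 0.319, 0.178], [-0.51, -0.678, 0.53, -0.745], [0.005, -0.619, -0.786, 0.931], [0.0, 0.0, 0.0, 1.0]]
wrist [[319.4, 0.0, 320.3], [0.0, 319.4, 198.6], [0.0, 0.0, 1.0]] [[1.0, -0.001, -0.002, 0.625], [-0.002, -0.961, -0.277, 0.071], [-0.001, 0.277, -0.961, 0.375], [0.0, 0.0, 0.0, 1.0]]
{'time_s': 0.15, 'q': array([-1.26103872e-01,  2.21027990e-01,  1.52737058e+00,  1.62027322e-05,
        1.39473005e+00, -1.26123651e-01]), 'joint_velocities': array([-0.00098418, -0.00126625, -0.00311464,  0.00046906,  0.00139271,
       -0.00187109]), 'joint_torque': array([ 5.24838761e-04, -4.97483325e+01, -3.89904678e+01, -1.73041117e-04,
        7.14129725e-03, -8.50862284e-05]), 'eef_pos': array([6.24517176e-01, 6.03324952e-05, 2.30449299e-01]), 'tcp_rot': array([-1.70730256,  1.56926028,  3.00510335]), 'ft_force': array([ 1.52941363,  0.47883376, -0.1091778 ]), 'torque': array([ 0.00117554, -0.02406778, -0.02248014]), 'opening': 0.08545909473196031}
```

View pics/scene0.png

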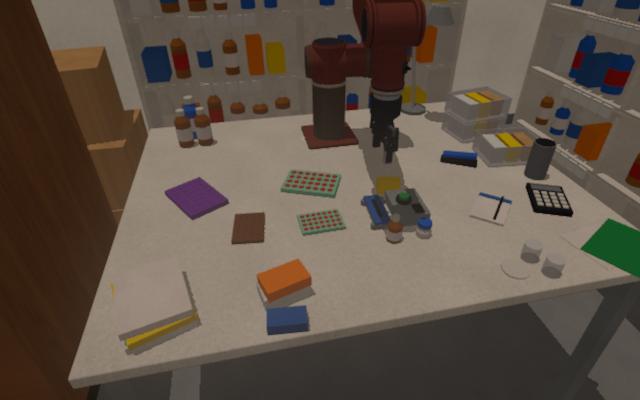

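View pics/side0.png

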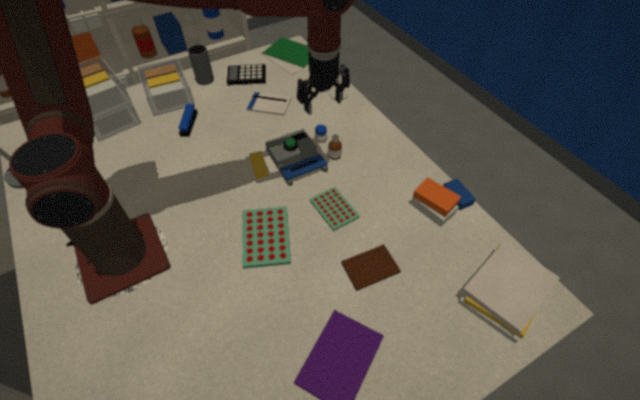

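View pics/wrist0.png

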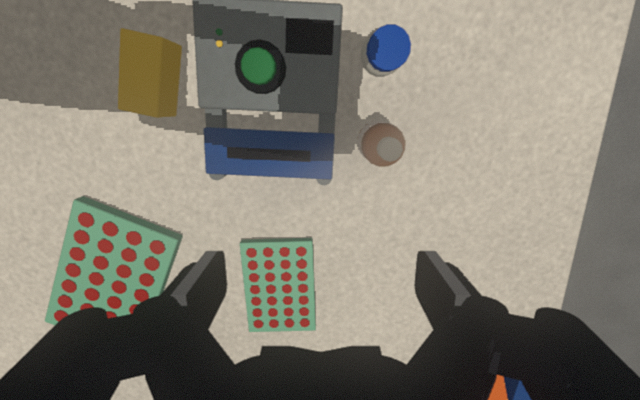

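Candidates for the card: the small green one at wrist (279,285) / scene (321,221), the larger green one at wrist (113,260) / scene (311,182), brown at scene (249,227) and purple at scene (196,196). By the description it is the small green one. Next I measure it and crop in close.

```bash
cat > h.py <<'E'
import numpy as np, cv2
def ray(uv,K,T,z):
    uv=np.atleast_2d(uv).astype(float)
    d=np.c_[(uv-K[[0,1],[2,2]])/K[[0,1],[0,1]],np.ones(len(uv))]@T[:3,:3].T
    o=T[:3,3]; return o+d*((z-o[2])/d[:,2])[:,None]
def mask(p,lo,hi):
    return cv2.inRange(cv2.cvtColor(p,cv2.COLOR_RGB2HSV),np.array(lo),np.array(hi))
def blobs(m,amin=150):
    cs,_=cv2.findContours(m,cv2.RETR_EXTERNAL,cv2.CHAIN_APPROX_NONE)
    return sorted([c for c in cs if cv2.contourArea(c)>amin],key=cv2.contourArea,reverse=True)
def rect(c,K,T,z):
    P=ray(c[:,0,:]+0.0,K,T,z)[:,:2]
    (cx,cy),(w,h),a=cv2.minAreaRect((P*1000).astype(np.float32))
    return np.round([cx,cy,w,h,a],1)
E
python3 - <<'E'
from h import *
f=np.load("wrist0.npz");p,d,K,T=f["p"],f["d"],f["K"],f["T"]
hsv=cv2.cvtColor(p,cv2.COLOR_RGB2HSV)
for n,u,v in [("card",262,262),("cardside",275,240),("blue",220,135),("bluetop",300,170),("console",215,90),("btn",258,66),("carton",140,60),("jar",388,45),("bench",300,215),("bridge edge",325,110)]:
    print(n,hsv[v,u],d[v,u])
g=mask(p,(65,60,120),(90,200,255))
for c in blobs(g): print("green",cv2.boundingRect(c),rect(c,K,T,0.013))
b=mask(p,(105,120,60),(125,255,255))
for c in blobs(b): print("blue",cv2.boundingRect(c),rect(c,K,T,0.028))
cv2.imwrite("pics/crop.png",np.hstack([cv2.resize(p[220:345,220:340,::-1],None,fx=3,fy=3),cv2.resize(p[0:190,180:430,::-1],(494,375),interpolation=cv2.INTER_CUBIC)])[:, :800])
E
```

```text
card [ 69  66 169] 0.39862776
cardside [ 63  46 100] 0.3958214
blue [110  89  77] 0.33991244
bluetop [109  90 125] 0.34986296
console [ 45   9 111] 0.31420133
btn [ 66 131 113] 0.28911054
carton [ 23 161 122] 0.30426106
jar [109 171 151] 0.29667473
bench [ 20  34 193] 0.3949031
bridge edge [48 18 71] 0.32096595
green (46, 200, 131, 125) [ 354.  -142.8  184.4  127.    65.9]
green (241, 241, 74, 90) [ 570.8 -151.6   88.1  128.6    1.5]
blue (367, 25, 43, 46) [691.7 127.   42.7  40.1  44.7]
blue (205, 143, 81, 29) [540.1  13.   24.2  88.1  75. ]
blue (505, 378, 27, 22) [ 888.9 -300.5   25.7   52.3   31.7]
```

View pics/crop.png

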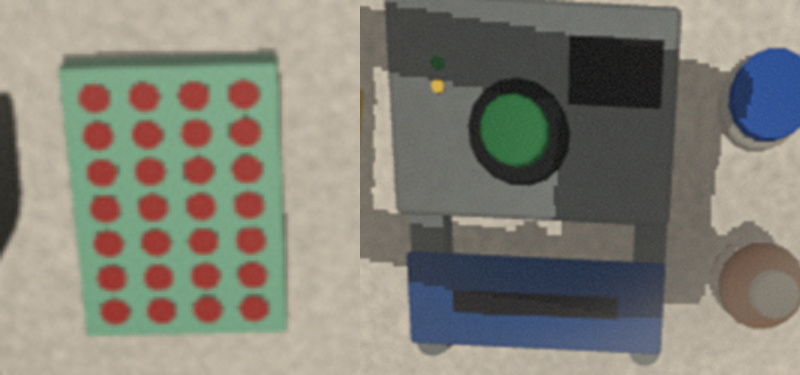

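The crop shows 4×7 = 28 red pockets, and the outline measures 129×88 mm, so this is the right card. Next is the checker pose.

```bash
python3 - <<'E'
from h import *
f=np.load("wrist0.npz");p,d,K,T=f["p"],f["d"],f["K"],f["T"]
b=mask(p,(100,60,40),(125,255,255))
for c in blobs(b):
    x,y,w,h=cv2.boundingRect(c); print("blue",(x,y,w,h),rect(c,K,T,0.028))
pts={"FL":(206.8,173.2,.028),"FR":(332.3,178.3,.028),"BL":(204.3,128.2,.028),"BR":(333.8,132.7,.028),"CL":(199.7,106.4,.04),"CR":(335.9,111.9,.04)}
for k,(u,v,z) in pts.items(): print(k,np.round(ray((u,v),K,T,z)[0]*1000,1))
g=mask(p,(55,100,60),(80,255,255))
for c in blobs(g): 
    print("grn",cv2.boundingRect(c),rect(c,K,T,0.048), "")
# depth-based: point cloud heights
v,u=np.mgrid[:400,:640]; P=np.stack([(u-K[0,2])/K[0,0]*d,(v-K[1,2])/K[1,1]*d,d],-1)@T[:3,:3].T+T[:3,3]
for n,(a,b_) in dict(btn=(258,66),bridge=(230,165),console=(215,95),bench=(300,215),card=(262,262),jar=(388,45),bottle=(388,148)).items(): print(n,np.round(P[b_-2:b_+3,a-2:a+3].reshape(-1,3).mean(0)*1000,1))
for n,(z0,z1,roi) in dict(bridge=(.022,.033,np.s_[110:190,190:345]),console=(.036,.043,np.s_[0:125,185:350])).items():
    Q=P[roi].reshape(-1,3); Q=Q[(Q[:,2]>z0)&(Q[:,2]<z1)]; r=cv2.minAreaRect((Q[:,:2]*1000).astype(np.float32)); print(n,len(Q),np.round(r[0],1),np.round(r[1],1),round(r[2],1))
# carton
c=blobs(mask(p,(18,120,60),(30,255,255)))[0]; print("carton",cv2.boundingRect(c)); 
Q=P[cv2.drawContours(np.zeros((400,640),np.uint8),[c],-1,1,-1)>0]; Q=Q[Q[:,2]>.04]; print(Q.min(0),Q.max(0))
E
```

```text
blue (204, 128, 130, 51) [567.9  22.4  49.9 138.1  87.2]
blue (367, 25, 44, 46) [691.9 127.2  40.9  42.6  89.9]
blue (505, 377, 27, 23) [ 888.9 -299.4   26.2   53.3   29.8]
FL [498.8   0.8  28. ]
FR [637.4  -5.1  28. ]
BL [501.   49.4  28. ]
BR [638.5  44.5  28. ]
CL [502.8  71.7  40. ]
CR [640.   66.1  40. ]
grn (241, 47, 35, 38) [565.2 108.7  32.7  32.3  86. ] 
btn [568.  106.7  63.8]
bridge [525.5  10.2  29.4]
console [519.8  82.5  41.7]
bench [598.9 -57.2   1.6]
card [ 551.1 -114.9   13.7]
jar [686.9 125.9  51.5]
bottle [685.   35.5  86.4]
bridge 5955 [568.3  22.3] [ 50.2 139.9] 87.2
console 13028 [572.8 117.2] [100.2 140.2] 87.2
carton (118, 29, 63, 88)
[0.42337332 0.06249409 0.04000206] [0.62471716 0.14127374 0.37451131]
```

Checker origin is about (568.0, 22.3) mm with yaw 87.2°. The bridge and console rectangles agree. The card sits at checker (-173.5, -11.3) mm, skewed by about 4°. I'll first push it sideways on its long edge with both fingers to square and centre it, then push it forward along the lane.

```bash
cat >> h.py <<'E'
from scipy.spatial.transform import Rotation as R
O=np.array([.568,.0223]); yaw=np.deg2rad(87.2)
ex=np.array([np.cos(yaw),np.sin(yaw)]); ey=np.array([-ex[1],ex[0]])
def W(x,y,z): return list(O+ex*x/1000+ey*y/1000)+[z]
def C(p): d=np.asarray(p)[...,:2]-O; return np.stack([d@ex,d@ey],-1)*1000
def rot(j):
    x=np.array([0,0,-1.]); j=np.append(j,0.); return R.from_matrix(np.c_[x,j,np.cross(x,j)]).as_euler('xyz').tolist()
def card(p,K,T):
    out=[]
    for c in blobs(mask(p,(65,50,110),(90,200,255))):
        P=C(ray(c[:,0,:],K,T,0.013)); r=cv2.minAreaRect(P.astype(np.float32)); out.append((np.round(r[0],1),np.round(r[1],1),round(r[2],2)))
    return out
E
python3 - 2>/dev/null <<'E'
from h import *; from plant import *
o=observe(); print(R.from_euler('xyz',o['tcp_rot']).as_matrix().round(2))
for s in (1,-1):
    print('side',s,inverse_kinematics(W(-173,-90,.12),rot(s*ex)),'fwd',inverse_kinematics(W(-260,0,.02),rot(s*ey)))
for n in("scene","side","wrist"):
    f=np.load(n+"0.npz"); print(n,card(f["p"],f["K"],f["T"]))
E
```

```text
[[-0.  1.  0.]
 [ 0.  0. -1.]
 [-1. -0. -0.]]
side 1 [-0.35212232  0.41287751  1.50225706  0.          1.22645809 -1.87404943] fwd [-0.5345066   0.40604494  1.7247652   0.          1.01078251  2.65595527]
side -1 [-0.35212232  0.41287751  1.50225706  0.          1.22645809  1.26754323] fwd [-0.5345066   0.40604494  1.7247652   0.          1.01078251 -0.48563738]
scene []
side []
wrist [(array([-175.2,  205.6]), array([127.7, 185.1]), 68.62), (array([-173.4,  -11.2]), array([129.6,  88.6]), 4.35), (array([90.3, 14.2]), array([31.4, 30.5]), 0.3)]
```

```bash
python3 - 2>&1 <<'E' | grep -v -i warn
from h import *; from plant import *
rs=rot(-ex)
gripper_to(0.05)
movep(W(-173,-92,.09),rs)
move_l(W(-173,-92,.03),feed=.12)
print("touch",move_l(W(-173,-92,-.012),feed=.03,max_force=4),observe()['eef_pos'],observe()['opening'])
z=observe()['eef_pos'][2]+.004
move_l(W(-173,-92,z),feed=.05)
print(z,C(observe()['eef_pos']),observe()['time_s'])
for n in("scene","side"):
    p,d=get_image(n); cv2.imwrite(f"pics/{n}1.png",p[:,:,::-1])
p,d=get_image("scene");cv2.imwrite("pics/s1c.png",cv2.resize(p[140:270,240:440,::-1],None,fx=4,fy=4))
E
```

```text
touch True [ 0.65113586 -0.15486932 -0.00296367] 0.050196182572951144
0.001036328572157557 [-173.1207525   -92.39098452] 3.7667
```

View pics/s1c.png

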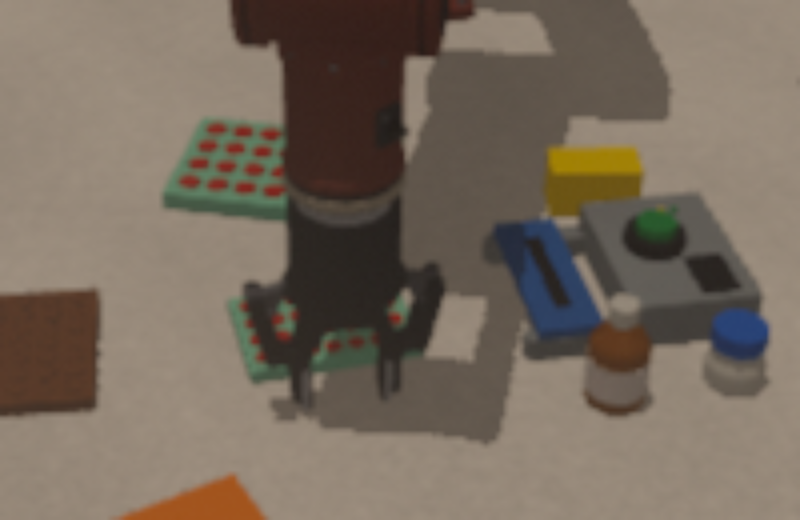

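View pics/side1.png

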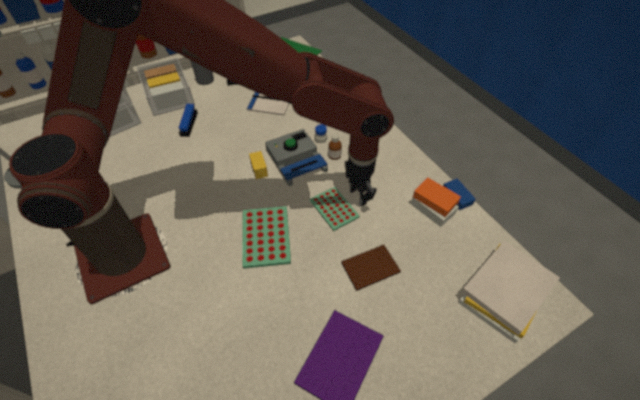

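The fingertips stand on the bench just outside the card's far long edge, at crop (300,395) and (388,390). I push now.

```bash
python3 - 2>&1 <<'E' | grep -v -i warn
from h import *; from plant import *
z=.0012
move_l(W(-173,-57,z),feed=.04); hold(.2)
print(C(observe()['eef_pos']),observe()['ft_force'])
move_l(W(-173,-66,z),feed=.06)
move_l(W(-173,-70,.1),feed=.15)
movep(W(-190,0,.23),rot(-ey))
T=get_calibration("wrist");p,d=get_image("wrist");print(card(p,T["intrinsics"],T["world_from_camera"]),observe()['time_s'])
cv2.imwrite("pics/w2.png",p[:,:,::-1])
E
```

```text
[-172.98230759  -57.11736128] [-0.56640597  0.61881776  0.13194944]
[(array([-174. ,  204.7]), array([128.4, 183.1]), 68.71), (array([-211.6,   -0.7]), array([86.6, 44.5]), 89.88), (array([-157.5,    9.1]), array([101. ,  69.7]), 0.98), (array([-121.8,  -24.7]), array([29.4, 40. ]), 1.67)] 7.75
```

View pics/w2.png

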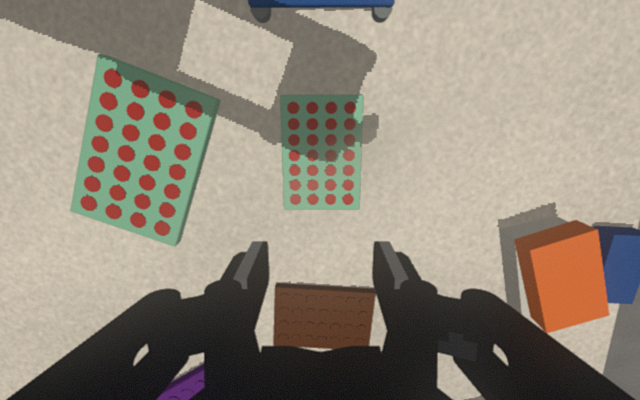

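The card is now square to the lane (about 0°) and centred (y ≈ -0.7 mm), at wrist pixels u 281–363, v 95–210. Its trailing edge is near checker x = -234. Now the forward push.

```bash
python3 - 2>&1 <<'E' | grep -v -i warn
from h import *; from plant import *
z=.0012
movep(W(-268,-1,.08),rot(-ey))
move_l(W(-268,-1,.02),feed=.12)
move_l(W(-268,-1,z),feed=.05)
print(observe()['ft_force'])
print(move_l(W(-125,-1,z),feed=.05,max_force=10),C(observe()['eef_pos']),observe()['ft_force'],observe()['time_s'])
p,d=get_image("wrist"); cv2.imwrite("pics/w3.png",p[:,:,::-1])
E
```

```text
[-0.36997813  0.15866675  0.17235765]
False [-125.06847139   -0.98705572] [-0.15915464 -0.45853127 -0.14616273] 12.65
```

View pics/w3.png

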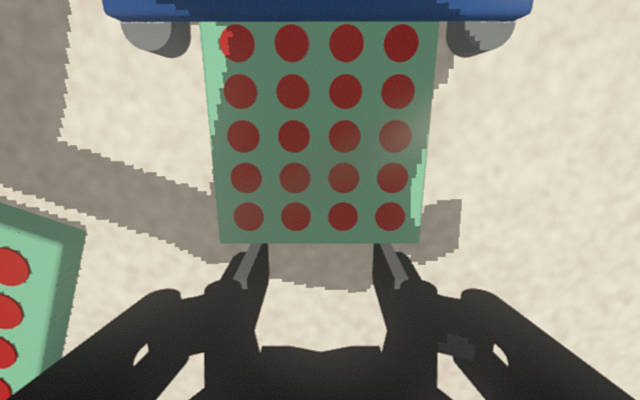

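The card has gone in straight under the bridge (front edge v≈20). It is centred between the rail ends at (165,35) and (475,35), with the fingertips against its back edge at v≈243. I continue slowly until contact.

```bash
python3 - 2>&1 <<'E' | grep -v -i warn
from h import *; from plant import *
z=.0012
print(move_l(W(-84,-1,z),feed=.025,max_force=5),C(observe()['eef_pos']),observe()['ft_force'],observe()['time_s'])
hold(.2);print(observe()['ft_force'])
c=get_calibration("wrist");p,d=get_image("wrist"); cv2.imwrite("pics/w4.png",p[:,:,::-1])
np.savez("w4.npz",p=p,d=d,K=c["intrinsics"],T=c["world_from_camera"])
E
```

```text
True [-97.18037675  -1.01351406] [ 0.15796299 -2.41083792  1.78219406] 13.7833
[-0.55975536 -1.04866949  1.27765237]
```

View pics/w4.png

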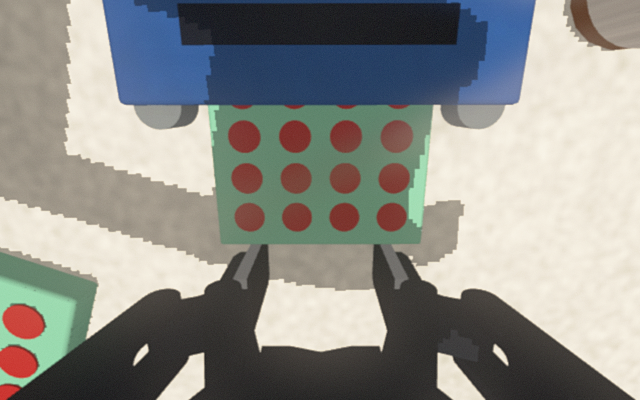

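```bash
python3 - 2>&1 <<'E' | grep -v -i warn
from h import *; from plant import *
f=np.load("w4.npz");K,T=f["K"],f["T"]
print("trail top",C(ray([(220,244),(320,244),(420,243.5)],K,T,.013)).round(1).tolist())
print("bridge front",C(ray([(120,104),(320,105),(519,104.5)],K,T,.028)).round(1).tolist())
# second firmer push
z=.0012
a=C(observe()['eef_pos'])[0]
print(move_l(W(-86,-1,z),feed=.02,max_force=8),C(observe()['eef_pos']),observe()['ft_force']);hold(.2)
print(C(observe()['eef_pos']),observe()['ft_force'],observe()['time_s'])
c=get_calibration("wrist");p,d=get_image("wrist"); cv2.imwrite("pics/w5.png",p[:,:,::-1])
np.savez("w5.npz",p=p,d=d,K=c["intrinsics"],T=c["world_from_camera"])
E
```

```text
trail top [[-84.9, 44.4], [-85.0, -0.3], [-84.8, -45.0]]
bridge front [[-24.9, 69.6], [-25.3, -0.4], [-25.3, -70.1]]
True [-97.20221075  -0.29556575] [ 0.90938358 -1.68377172  0.28770999]
[-97.23993223  -0.12592868] [ 0.46585295 -0.41833356 -0.09066987] 14.4833
```

View pics/w5.png

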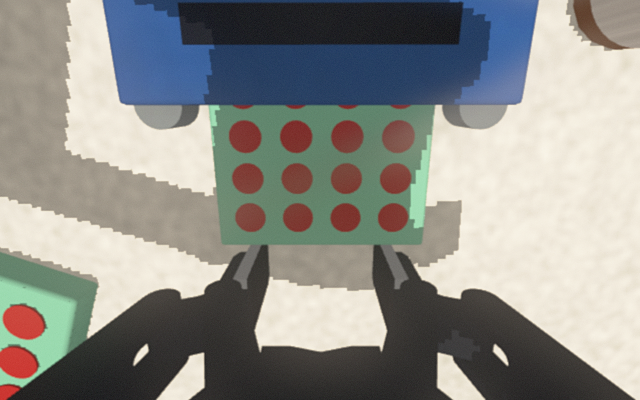

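Trailing edge is at x = -85.0, the lane middle is within 0.5 mm and the card is square. A second push didn't move it, so the card is home. Next: back off, shut the fingers and press the button.

```bash
python3 - 2>&1 <<'E' | grep -v -i warn
from h import *; from plant import *
move_l(W(-110,0,.0015),feed=.08)
move_l(W(-112,0,.17),feed=.2)
gripper_to(0.0)
movep(W(85,5,.14),rot(-ey))
move_l(W(85,5,.08),feed=.1); hold(.2)
f0=observe()['ft_force'];print(f0,C(observe()['eef_pos']))
print(move_l(W(85,5,.050),feed=.015,max_force=12),observe()['eef_pos'],observe()['ft_force']-f0)
hold(.3);print(observe()['eef_pos'],observe()['ft_force']-f0,observe()['time_s'])
p,d=get_image("scene");cv2.imwrite("pics/s6.png",cv2.resize(p[140:270,300:500,::-1],None,fx=4,fy=4))
E
```

```text
[ 1.04960284 -1.11814331  0.07873221] [85.14421234  4.27924956]
True [0.56717617 0.10746834 0.05606015] [-1.89195301  0.52048298  5.5293359 ]
[0.56718254 0.10745054 0.05606404] [-2.47813849  1.36780717  6.24392131] 19.9083
```

View pics/s6.png

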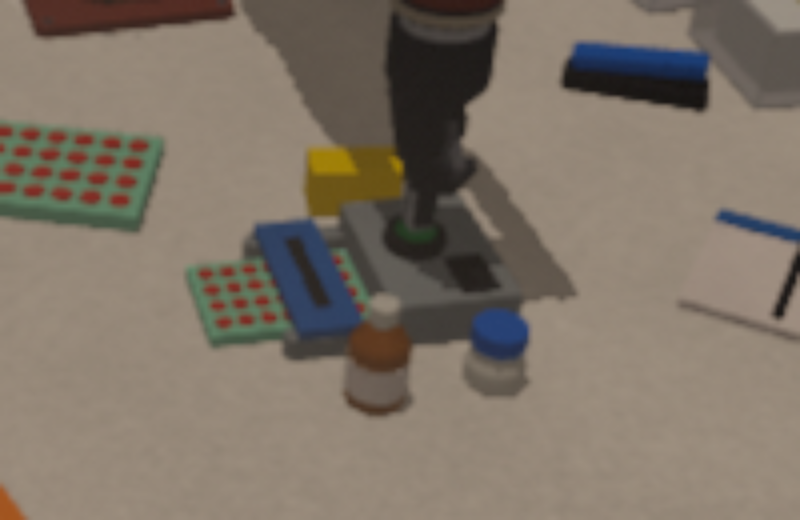

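The fingertips are on the green button and it looks sunk into its collar. The TCP is at z = 56 mm, and I estimated the button top at 62 mm. I press slightly further to confirm it has bottomed out, then release.

```bash
python3 - 2>&1 <<'E' | grep -v -i warn
from h import *; from plant import *
for zz in (.0555,.055,.0545):
    r=move_l(W(85,5,zz),feed=.01,max_force=14);hold(.15);o=observe();print(r,o['eef_pos'][2],o['ft_force'])
    if o['ft_force'][2]>14: break
for zz in (.058,.060,.062,.064,.068):
    move_l(W(85,5,zz),feed=.03);hold(.1);o=observe();print(o['eef_pos'][2],o['ft_force'][2])
move_l(W(85,5,.16),feed=.2)
movep(W(-170,0,.25),rot(-ey)); hold(.3)
for n in("wrist","scene"):
    c=get_calibration(n);p,d=get_image(n); cv2.imwrite(f"pics/{n}7.png",p[:,:,::-1] if n=="wrist" else cv2.resize(p[140:270,300:500,::-1],None,fx=4,fy=4))
    np.savez(f"{n}7.npz",p=p,d=d,K=c["intrinsics"],T=c["world_from_camera"])
print(observe()['time_s'],observe()['ft_force'])
E
```

```text
False 0.056049924901197035 [-2.28159392  0.39381285  5.36889215]
False 0.05601020039283791 [-3.87885573 -0.28386388  8.6220606 ]
False 0.055944606560364374 [-4.97858004 -0.74986345 12.04369088]
0.05813940335879704 3.1374622642016377
0.06007645115118774 2.6886249941247184
0.061833449928877925 2.1896813834261932
0.0636776001489912 -0.35107374843041744
0.06813234596177259 0.35818645117969433
25.0167 [-0.28172075 -0.3146785   1.11037592]
```

View pics/wrist7.png

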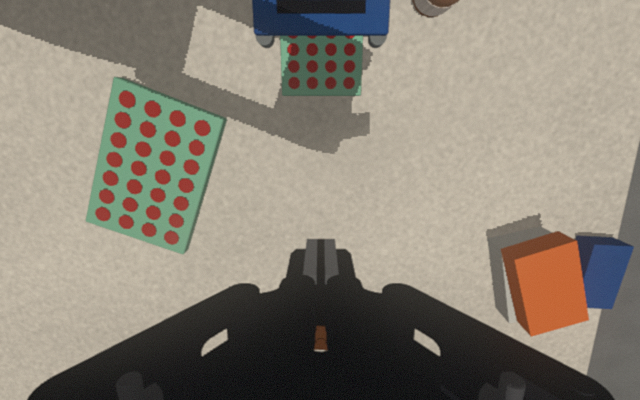

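View pics/scene7.png

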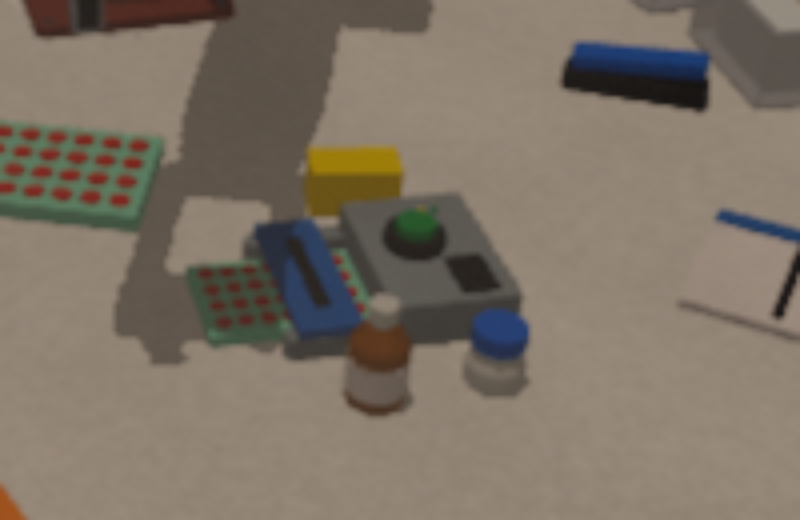

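The button hit a hard stop at 56 mm (force rose to 12 N with no more travel) and contact ended at about 62–63 mm, so it is back up. The carton, bottle and jar look unmoved. One last card check, then I hand in.

```bash
python3 - 2>&1 <<'E' | grep -v -i warn
from h import *; from plant import *
f=np.load("wrist7.npz");K,T=f["K"],f["T"]
print("trail",C(ray([(282,95.5),(361,95.5)],K,T,.013)).round(1).tolist(),"bridge",C(ray([(254,35),(387,36)],K,T,.028)).round(1).tolist())
job_done(); print(observe()['time_s'])
E
```

```text
trail [[-85.6, 43.7], [-85.6, -45.9]] bridge [[-26.2, 69.1], [-27.2, -69.0]]
the job is handed in; nothing more can be done
the job is handed in; nothing more can be done
```

The job is handed in. The card is home under the bridge, and the button was pressed fully and released. No verdict is reported, so this rests on my own checks.

- **Card:** I squared and centred the smaller green card with a two-finger push on its long edge, then pushed it flat along the lane until it met the console. A second push did not move it. In the last picture its trailing edge was at checker x ≈ -85.6 mm (-85 is home), about 1 mm off the lane's middle, and square.
- **Button:** it hit a hard stop at z = 56.0 mm, with force reaching 12 N and no more travel. On release, contact ended between 62 and 64 mm, about 6 mm of travel, and it looked up again in the scene picture.
- **Other objects:** the bottle, jar and carton look unmoved by eye in the scene picture; I did not measure them again. The gripper finished in free air at about 0.25 m.
- **Disagreement:** the last wrist view put the bridge's front edge at -26 to -27 mm, where -25 is nominal. That is within the calibration error of about 2 mm.
- **Time:** about 25 s when last read, of the 61 s allowed.

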